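# Hold a support rod in the spring jaw of a rod clamp

## Robot

A 6-joint arm with a two-finger parallel gripper is mounted at the origin on the work surface. World frame = base frame: x ahead of the robot, y to its left, z up, the work surface at z = 0. Lengths are in m, angles in rad, forces in N, time in s.
With the tool pointing down it reaches from about 0.35 to 0.775 m from the base axis. Payload 5.5 kg.
Tool frame: the origin (TCP) lies between the finger pads; the fingertips stand 17 mm ahead of it and the grasp point (between the pads) lies 2 mm behind it (env.finger_overhang is the distance from the TCP to the fingertips, in m); z points along the fingers, y is the line along which they close (so a half turn about z gives the same grasp; the last joint's range is limited). The gripper opens to 85 mm and grips with 20 to 120 N. Pads are 22 mm wide; open, the fingers measure 114 mm over their backs; the gripper's body (76 mm by 85 mm) begins 54 mm behind the grasp point. The pads swing forward as they close: fully open they stand 13 mm farther back than shut.
Start: joints at [1.205, 0.313, 0.046, 1.304, 0, 1.431], TCP at [0.129, 0.56, 0.248] pointing down, gripper open.
Joint ranges: [-2.76, 2.76], [-0.86, 1.69], [-1.03, 1.26], [-2.2, 2.34], [-1.47, 1.5], [-3.14, 3.14]. Speed limits (rad/s): [2.57, 2.57, 3.14, 3.14, 3.14, 3.14].

## Interface

Orientations are given as a unit quaternion [w, x, y, z].
In Python, from workcell import env gives the robot as it stands. The module is installed in compiled form; this text tells all that it offers.
- The arm moves only by the shell command python3 -m pendant 'ROWS' [FORCE]. ROWS is JSON, a list of rows, each a list of 5 numbers: the gripper's target within -1 to 1 (fully open at 1, half-way at 0, shut at -1), then the shift along the tool's x, y, z in m, then the turn about the tool's z in rad. A call has 1 to 8 rows; each row shifts and turns the commanded pose from where the row before left it, along the tool's axes as they then stand; what a row does not reach is not made up. A row lasts 1/8 s, in which the tool goes at most 62.5 mm and 10.7 degrees, less where a joint would pass 70% of its speed; a pose out of reach is approached as far as the arm can. A call with a gripper value outside its range is refused whole. The fingers move at their own pace and stop on an object; FORCE is the grip in N (left out, the last holds). Time passes only in rows, so rows that do not move let the fingers close. It gives the time, the measured TCP pose, the force, the opening and the grip force at its end, in the units of the state.
- env.get_state(): the state, without advancing time (a new reading comes with each control period).
- env.read_camera(name): name is "scene" or "top" or "wrist"; returns the picture (384x512x3 uint8, red, green, blue); there is no depth.
- env.calibration(name): a dict with "K" (3x3 intrinsics, pixels), "distortion" ([k1, k2, p1, p2, k3] as OpenCV has them; the pictures are not rectified), "T" (4x4, takes a point from camera to world coordinates); the wrist camera has in their place "tool_from_camera" (4x4, takes a point from camera to tool coordinates, whose origin is the TCP and whose axes are the flange's). Camera axes: x right, y down, z forward; pixel columns grow to the right and rows downward; lengths in m; the calibration is good to about 2 mm. A picture is of the moment at which its call begins: read the wrist's pose just before it. calibration takes no time and is no camera call.
- env.hand_in(): hands the job in; it is judged then, once.
Trained networks look in the newest picture that a camera, given by its name, has taken for a name from the list of things; names that differ only in an ending like _2 or _b are one class to them, and where a whole thing is asked for, a point or a joint stands for the part that bears it (a point fixed in the world has none). Each returns a list of dicts, best first, with "score" (0 to 1); they miss things now and then, are a little off and sometimes report something else, mostly with a low value. They report only what shows in the picture. A call takes as long as a camera call. They do not tell look-alikes from the thing itself.
- env.recognise(camera, label): "centre" ([column, row] in pixels, amid what is visible of it).
The state is a dict: "clock": time; "joint_pos": joint angles; "qvel": joint speeds; "tau": joint torques, N m; "tcp_pos": TCP position; "orientation": TCP orientation; "wrist_force": force on the tool from outside, world axes, zero at the start; "ft_torque": the same for the moment, N m; "finger_gap": finger opening in m; "grip_force": force on a finger pad.
Only numpy, scipy, OpenCV 4.12 (cv2) and the standard library are available. Lean on these libraries where they do the work, as an engineer would, in place of code of your own. Each camera call takes 0.05 s, during which the arm holds its last target. There are 200 camera calls.

## Task

Pull the longest of the three steel rods out of the upright rod holder and, holding it upright, press it sideways into the V-notch of the rod clamp's spring-loaded jaw with a steady push of about 7.5 N, which moves the jaw back about half of its travel; never ram the jaw to the end of its travel. The rod must cross the notch from top to bottom with its foot hanging clear of the bench, carried by the gripper alone. Finish while still holding and pressing it there, as a third hand for the colleague who will tighten the strap, and leave the two other rods, the beaker and the bottle where they stand.

Things in the scene. Friction and masses are not known exactly. Their poses are not given: they have to be found in the camera images.
- rod_center (a point): middle of the longest steel rod, the one to take: plain upright round bar, diameter 12 mm, length 170 mm, about 150 g (may vary by a third). It starts standing in one of the holder's three holes, its foot 10 mm above the bench, its upper 100 mm sticking out of the holder. Its z axis runs along the rod, to the top.
- rod_foot (a point): centre of the lower end face of that longest rod, 85 mm below its middle.
- rod: the longest rod itself; origin at the centre of its lower end face, z along the rod to the top.
- holder: white plastic rod holder fixed to the bench, a block 50 (x) by 170 (y) by 80 mm high; origin on the bench under its centre. Three holes, 15 mm across and 70 mm deep, open at the top, in a row along its y axis, at y = -55, 0 and +55 mm. Which rod is in which hole changes.
- notch (a point): axis of a 12 mm rod seated in the V-notch of the clamp's aluminium jaw, at mid-height of the jaw, 119 mm above the bench; moves with the jaw. x: level direction in which the rod is pushed and the jaw gives way; z: up. The jaw spans 104 to 134 mm above the bench; the notch is vertical, a right-angled V that opens to -x, its mouth 42 mm wide and 13 mm to the -x side of this point.
- jaw (a joint): how far the jaw is pushed back, m: 0 at rest, 0.030 at the end of its travel. A spring of 500 N/m pushes it out with no preload, so that 0.015 means 7.5 N.
- clamp: rod clamp fixed to the bench, nothing of it higher than 134 mm. Origin on the bench under the seated rod's axis with the jaw at rest; x is the push direction. Grey base plate 120 by 100 by 14 mm from x = 45 mm, grey column from x = 95 mm; nothing of it lies under the notch or on the notch's -x side.
- second_rod: shorter steel rod, diameter 12 mm, length 120 mm, in another hole of the holder, 50 mm sticking out; leave alone. Origin at the centre of its lower end.
- third_rod: shortest steel rod, diameter 12 mm, length 100 mm, in another hole, 30 mm sticking out; leave alone. Origin at the centre of its lower end.
- beaker: glass beaker, 66 mm across, 80 mm high, on the bench beside the clamp; leave alone. Origin at the centre of its underside.
- bottle: brown glass jar with a black cap, 56 mm across, 110 mm high, on the bench behind the holder; leave alone. Origin at the centre of its underside.
Not all that is in view belongs to the job. Of the things shaped like the clamp, the grey one is meant.

How it is judged:
By the outcome, as a careful person would: the job done as asked, in the order asked, and still so for the second after the job is handed in, while the arm keeps its last pose, push and grip.
It also fails if it takes over 42 s, if anything falls off the work surface, if the arm or the gripper's body presses on something with over 40 N, if the wrist force passes 120 N, or if a joint passes its speed limit or range.

## Working session

There is one attempt and no reset: what is moved stays moved. The work goes in short steps, Python scripts to look and compute and a shell command to move; the robot and the scene stay as the last step left them, time stands still between calls to the robot, and variables do not carry over. Pictures are saved under pics/ and viewed, at most 10 in all, crops included, and the job is handed in when it is done.

```bash
mkdir -p pics; python3 - <<'E'
from workcell import env
import cv2,numpy as np
s=env.get_state();print(s)
for c in("scene","top"):
    im=env.read_camera(c);cv2.imwrite(f"pics/{c}0.png",cv2.resize(im[:,:,::-1],(768,576)))
    k=env.calibration(c);print(c,k["K"].tolist(),k["distortion"],np.round(k["T"],3).tolist())
    for l in("rod","rod_foot","second_rod","third_rod","holder","notch","clamp","beaker","bottle"):
        print(l,[(np.round(d["centre"],1).tolist(),round(d["score"],2)) for d in env.recognise(c,l)])
E
```

```text
{'clock': 0.0, 'joint_pos': array([1.20540111e+00, 3.14049400e-01, 4.49766409e-02, 1.30354786e+00,
       7.08091570e-06, 1.43121913e+00]), 'qvel': array([-5.30042018e-04, -3.05872547e-05,  1.67383556e-04,  2.53021584e-04,
        1.20660020e-04,  1.86682726e-03]), 'tau': array([ 1.29867320e-03, -4.80627608e+01,  2.98533136e+01,  1.94383529e-02,
       -3.15088591e-04,  2.32055612e-06]), 'tcp_pos': array([0.12857379, 0.55997021, 0.24737997]), 'orientation': array([-2.31292881e-04,  1.12669214e-01,  9.93632133e-01, -8.82339650e-04]), 'wrist_force': array([-0.97868711, -0.1913251 ,  0.5395535 ]), 'ft_torque': array([-0.05288713, -0.00472303,  0.02665062]), 'grip_force': 0.0, 'finger_gap': 0.08518451560462838}
scene [[482.7169334252527, 0.0, 260.33576508578244], [0.0, 482.7169334252527, 195.35981860444357], [0.0, 0.0, 1.0]] [0.04487574 0.         0.         0.         0.        ] [[0.562, 0.517, -0.645, 1.339], [0.827, -0.362, 0.43, -0.538], [-0.011, -0.775, -0.632, 0.959], [0.0, 0.0, 0.0, 1.0]]
rod [([328.4, 172.0], 0.74), ([156.9, 233.3], 0.47)]
rod_foot [([156.2, 232.8], 0.72)]
secon
[... 348 characters left out ...]
494.39912216532946, 0.0, 268.08734147362867], [0.0, 494.39912216532946, 183.27479532914782], [0.0, 0.0, 1.0]] [-0.18701457  0.          0.          0.          0.        ] [[-0.001, -0.985, 0.171, 0.187], [-1.0, 0.001, -0.003, 0.064], [0.003, -0.171, -0.985, 1.647], [0.0, 0.0, 0.0, 1.0]]
rod [([210.4, 161.6], 0.51)]
rod_foot [([374.7, 176.7], 0.38)]
second_rod [([375.4, 178.4], 0.73)]
third_rod [([365.7, 182.9], 0.58)]
holder [([365.0, 180.2], 0.77)]
notch [([198.4, 253.5], 0.84), ([208.7, 165.5], 0.51), ([145.4, 177.6], 0.51)]
clamp [([157.3, 167.8], 0.87), ([202.5, 230.7], 0.74), ([214.7, 151.7], 0.64)]
beaker [([246.0, 169.8], 0.86)]
bottle [([366.6, 146.8], 0.62), ([375.0, 177.9], 0.59)]
```

View pics/scene0.png

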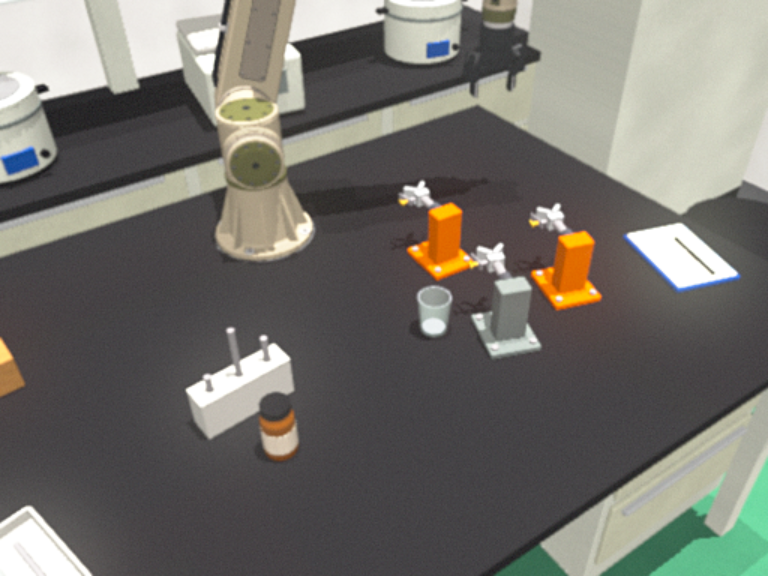

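View pics/top0.png

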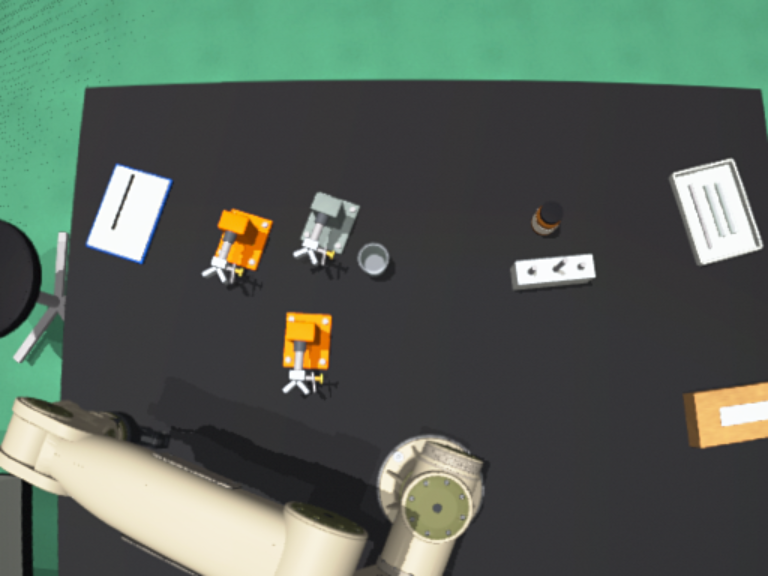

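The scene picture shows the holder at about (240,390), with the longest rod in its middle hole at (235,350) and the short ones at (208,382) and (265,348). There are three clamp shapes: grey at scene (507,310) / top (330,215), and orange at scene (443,240) and (570,270) / top (305,345) and (240,240). Only the grey one fits the description. The beaker is at top (374,260). I'll confirm this in one enlarged crop.

```bash
cat > h.py <<'E'
from workcell import env
import cv2,numpy as np
def ray(c,px):
    k=env.calibration(c);T=k["T"]
    u=cv2.undistortPoints(np.array(px,float).reshape(-1,1,2),k["K"],k["distortion"])[:,0]
    return T[:3,3],np.c_[u,np.ones(len(u))]@T[:3,:3].T
def at(c,px,z):
    o,d=ray(c,px);return o+d*((z-o[2])/d[:,2])[:,None]
def proj(c,P):
    k=env.calibration(c);M=np.linalg.inv(k["T"])
    return cv2.projectPoints(np.array(P,float).reshape(-1,1,3),cv2.Rodrigues(M[:3,:3])[0],M[:3,3],k["K"],k["distortion"])[0][:,0]
E
python3 - <<'E'
from h import *
t=env.read_camera("top")[:,:,::-1];s=env.read_camera("scene")[:,:,::-1]
def crop(im,x,y,w=64,h=48): return cv2.resize(im[y:y+h,x:x+w],(400,300),interpolation=cv2.INTER_CUBIC)
cv2.imwrite("pics/crop1.png",np.vstack([np.hstack([crop(t,190,125),crop(t,335,150)]),np.hstack([crop(s,302,155,80,60),crop(s,122,210,80,60)])]))
E
```

```text
(no output)
```

View pics/crop1.png

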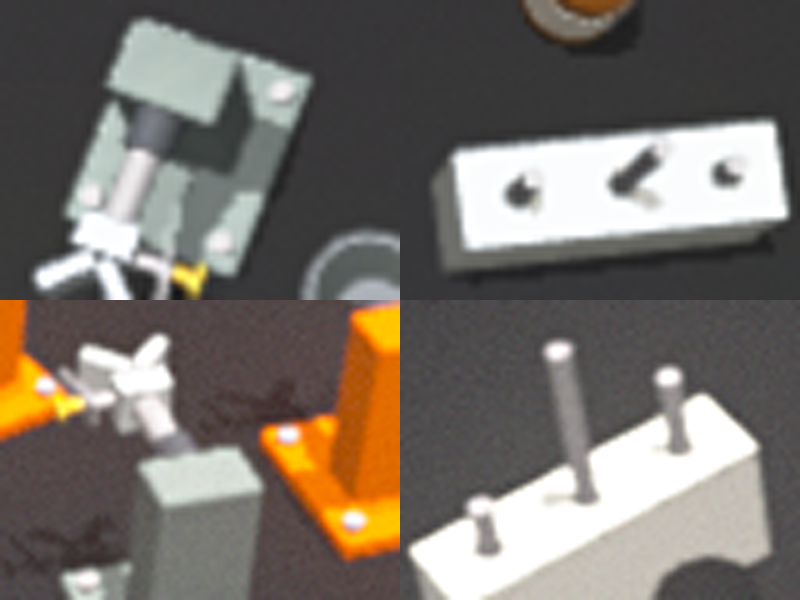

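The enlarged crop confirms it. The grey clamp's plate corners are at crop pixels (312,75), (238,273) and (65,215), and its jaw opens down and to the left. The longest rod is in the middle hole, top at (560,350) in the lower right panel.

```bash
python3 - <<'E'
from h import *
c=at("top",[(343.8,174),(395.5,169.2),(397.4,184.4),(345.7,190)],.08);print("holder",c.round(4),c.mean(0)); 
print("lens",np.linalg.norm(np.diff(c,axis=0),axis=1)); e=c[0]-c[1]+c[3]-c[2];print("y axis yaw",np.degrees(np.arctan2(e[1],e[0]))-90)
print("rod scene",at("scene",[(154,220)],.18),at("scene",[(159,249)],.08))
print("rod top", at("top",[(335+652.-400)/1 and (335+(660-400)/6.25,150+150/6.25)],.18),at("top",[(335+(622-400)/6.25,150+185/6.25)],.08))
p=at("top",[(239.9,137),(228.1,168.7),(200.4,159.4)],.014);print("plate",p.round(4),np.linalg.norm(np.diff(p,axis=0),axis=1))
x=p[0]-p[1];x/=np.linalg.norm(x);y=p[2]-p[1];y/=np.linalg.norm(y)
a=np.arctan2(x[1],x[0]);b=np.arctan2(y[1],y[0])-np.pi/2;print(np.degrees([a,b]))
th=(a+b)/2;R=np.array([[np.cos(th),-np.sin(th)],[np.sin(th),np.cos(th)]])
L=np.array([[.165,-.05],[.045,-.05],[.045,.05]]);o=(p[:,:2]-L@R.T);print("origin",o,o.mean(0))
o=o.mean(0);print("proj notch",proj("top",[[*o,.119]]),proj("scene",[[*o,.119]]))
s=env.get_state();print(env.calibration("wrist"))
E
```

```text
holder [[ 0.4895 -0.1861  0.08  ]
 [ 0.5057 -0.3582  0.08  ]
 [ 0.4551 -0.3621  0.08  ]
 [ 0.437  -0.1908  0.08  ]] [ 0.4718197  -0.27428863  0.08      ]
lens [0.17284608 0.05071245 0.17229357]
y axis yaw 5.708503833455481
rod scene [[ 0.47374804 -0.27035008  0.18      ]] [[ 0.4715479  -0.27178731  0.08      ]]
rod top [[ 0.4702532  -0.27135368  0.18      ]] [[ 0.47103692 -0.27333876  0.08      ]]
plate [[0.6311 0.1554 0.014 ]
 [0.5207 0.1942 0.014 ]
 [0.5531 0.2889 0.014 ]] [0.11708616 0.10011959]
[-19.34032625 -18.87665846]
origin [[0.49160029 0.25669599]
 [0.49450958 0.25618946]
 [0.49416567 0.25643431]] [0.49342518 0.25643992]
proj notch [[205.80096938 170.52592652]] [[325.50342374 170.11531692]]
{'K': array([[318.56214198,   0.        , 260.27701233],
       [  0.        , 318.56214198, 194.27800894],
       [  0.        ,   0.        ,   1.        ]]), 'distortion': array([-0.0361061,  0.       ,  0.       ,  0.       ,  0.       ]), 'tool_from_camera': array([[-8.82239852e-04, -9.47075171e-01, -3.21010656e-01,
         8.31190203e-02],
       [ 9.99999349e-01, -1.06784203e-03,  4.02128086e-04,
         2.54823825e-04],
       [-7.23634198e-04, -3.21010092e-01,  9.47075497e-01,
        -1.25540548e-01],
       [ 0.00000000e+00,  0.00000000e+00,  0.00000000e+00,
         1.00000000e+00]])}
```

```bash
cat >> h.py <<'E'
from scipy.spatial.transform import Rotation as Rn
def tool(target,p=None,turn=0):
    s=env.get_state();q=s["orientation"];R=Rn.from_quat([q[1],q[2],q[3],q[0]])*Rn.from_euler('z',turn)
    return R.inv().apply(np.array(target)-(s["tcp_pos"] if p is None else p))
E
python3 - <<'E'
from h import *
print("orange plate corners/col top",at("top",[(190,208),(221,208),(221,244)],.014).round(3),at("top",[(191.3,212),(210,212),(210,225)],.134).round(3))
print("beaker",at("top",[(249,173)],.0))
A=[.129,.56,.247]
t=np.radians(77.06-5.7);print("turn",t,t/7)
print(tool([.45,.30,.28],turn=t),tool([.4715,-.272,.25],p=[.45,.30,.28],turn=t))
E
```

```text
orange plate corners/col top [[0.387 0.32  0.014]
 [0.387 0.216 0.014]
 [0.268 0.215 0.014]] [[0.36  0.297 0.134]
 [0.36  0.239 0.134]
 [0.32  0.238 0.134]]
beaker [[0.5085338  0.12407039 0.        ]]
turn 1.2454669542231536 0.17792385060330765
[-0.29103257  0.29378139 -0.03168813] [-0.5713096  -0.0354032   0.02997003]
```

```bash
python3 -m pendant '[[1,0,0,0,0.178],[1,0,0,0,0.178],[1,0,0,0,0.178],[1,0,0,0,0.178],[1,0,0,0,0.178],[1,0,0,0,0.178],[1,0,0,0,0.178]]'
```

```text
clock: 1.98
tcp_pos: [0.1288, 0.5604, 0.2483]
orientation: [0.0, 0.673, 0.739, 0.0]
wrist_force: [-0.2, 0.5, 0.1]
finger_gap: 0.0855
grip_force: 0.0
```

```bash
python3 -m pendant '[[1,-0.036,0.037,-0.004,0],[1,-0.036,0.037,-0.004,0],[1,-0.036,0.037,-0.004,0],[1,-0.036,0.037,-0.004,0],[1,-0.036,0.037,-0.004,0],[1,-0.036,0.037,-0.004,0],[1,-0.036,0.037,-0.004,0],[1,-0.036,0.037,-0.004,0]]'
python3 -m pendant '[[1,-0.05,-0.003,0,0],[1,-0.05,-0.003,0,0],[1,-0.05,-0.003,0,0],[1,-0.05,-0.003,0,0],[1,-0.05,-0.003,0,0],[1,-0.05,-0.003,0,0],[1,-0.05,-0.003,0,0],[1,-0.05,-0.003,0,0]]'
python3 - <<'E'
from h import *
print(tool([.4715,-.272,.28]))
E
```

```text
clock: 2.98
tcp_pos: [0.453, 0.3019, 0.2806]
orientation: [0.0, 0.671, 0.741, 0.0]
wrist_force: [-0.1, 0.7, 0.2]
finger_gap: 0.0853
grip_force: 0.0
clock: 3.98
tcp_pos: [0.4673, -0.099, 0.2805]
orientation: [0.0, 0.671, 0.741, 0.0]
wrist_force: [-0.3, -0.7, -0.3]
finger_gap: 0.0856
grip_force: 0.0
[-0.17259869 -0.01292068  0.00052707]
```

```bash
python3 -m pendant '[[1,-0.058,-0.004,0,0],[1,-0.058,-0.004,0,0],[1,-0.056,-0.004,0,0],[1,0,0,0,0],[1,0,0,0,0]]'
python3 - <<'E'
from h import *
s=env.get_state();im=env.read_camera("wrist");k=env.calibration("wrist")
q=s["orientation"];W=np.eye(4);W[:3,:3]=Rn.from_quat([q[1],q[2],q[3],q[0]]).as_matrix();W[:3,3]=s["tcp_pos"]
M=np.linalg.inv(W@k["tool_from_camera"])
im=im[:,:,::-1].copy()
p=cv2.projectPoints(np.array([[.4715,-.272,.18],[.4715,-.272,.08]]),cv2.Rodrigues(M[:3,:3])[0],M[:3,3],k["K"],k["distortion"])[0][:,0];print(p)
for a in p: cv2.circle(im,tuple(int(round(v)) for v in a),2,(0,0,255),-1)
cv2.imwrite("pics/w1.png",cv2.resize(im,(768,576)))
print(tool([.4715,-.272,.147]))
E
```

```text
clock: 4.6
tcp_pos: [0.4722, -0.2694, 0.28]
orientation: [-0.001, 0.672, 0.741, 0.0]
wrist_force: [0.2, 0.2, 0.6]
finger_gap: 0.0854
grip_force: 0.0
[[259.62653341 206.04292152]
 [259.83068084 172.44123952]]
[-0.00327893 -0.00106322  0.1332261 ]
```

View pics/w1.png

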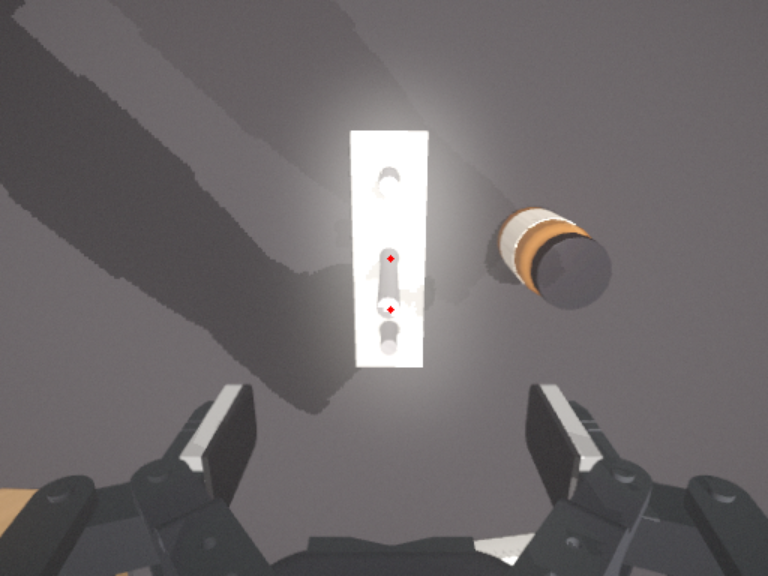

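The wrist view shows the rod's top at (389,307), within about 1 mm of the prediction. The pads straddle the row of rods and the bottle at (560,260) is clear, so I'm descending and gripping.

```bash
python3 -m pendant '[[1,-0.002,-0.0015,0.03,0],[1,0,0,0.035,0],[1,0,0,0.035,0],[1,0,0,0.027,0],[1,0,0,0.01,0],[1,0,0,0,0]]'
python3 -m pendant '[[-1,0,0,0,0],[-1,0,0,0,0],[-1,0,0,0,0],[-1,0,0,0,0],[-1,0,0,0,0],[-1,0,0,0,0],[-1,0,0,0,0],[-1,0,0,0,0]]' 40
```

```text
clock: 5.4
tcp_pos: [0.4713, -0.2707, 0.1434]
orientation: [-0.0, 0.671, 0.742, 0.0]
wrist_force: [-1.1, -0.2, 1.0]
finger_gap: 0.0854
grip_force: 0.0
clock: 6.4
tcp_pos: [0.4713, -0.272, 0.1436]
orientation: [0.0, 0.671, 0.741, -0.0]
wrist_force: [-0.6, -0.7, 4.8]
finger_gap: 0.0108
grip_force: 39.0
```

Gripped. I'll raise the grip force and lift.

```bash
python3 -m pendant '[[-1,0,0,0,0],[-1,0,0,0,0],[-1,0,0,-0.01,0],[-1,0,0,-0.02,0],[-1,0,0,-0.03,0],[-1,0,0,-0.03,0],[-1,0,0,-0.03,0],[-1,0,0,-0.03,0]]' 110
python3 -m pendant '[[-1,0,0,-0.01,0],[-1,0,0,0,0],[-1,0,0,0,0],[-1,0,0,0,0]]'
python3 - <<'E'
from h import *
th=np.radians(-19.1);d=np.array([np.cos(th),np.sin(th)]);o=np.array([.4934,.2564])
pre=o-.065*d;print("pre",pre)
s=env.get_state();q=s["orientation"];y=Rn.from_quat([q[1],q[2],q[3],q[0]]).apply([0,1,0]);yaw=np.arctan2(y[1],y[0])
turn=yaw-th;print("turn",turn,"shift after no turn",tool([*pre,s["tcp_pos"][2]]))
im=env.read_camera("wrist")[:,:,::-1];cv2.imwrite("pics/w2.png",im)
E
```

```text
clock: 7.4
tcp_pos: [0.471, -0.2714, 0.294]
orientation: [-0.001, 0.671, 0.741, 0.0]
wrist_force: [0.7, -0.8, -2.5]
finger_gap: 0.0097
grip_force: 107.3
clock: 7.9
tcp_pos: [0.4707, -0.2714, 0.3019]
orientation: [-0.001, 0.671, 0.741, -0.0]
wrist_force: [-0.1, -0.0, -1.3]
finger_gap: 0.0094
grip_force: 107.3
pre [0.43197832 0.27766916]
turn 0.43234181190670096 shift after no turn [0.55023658 0.01570103 0.00095688]
```

View pics/w2.png

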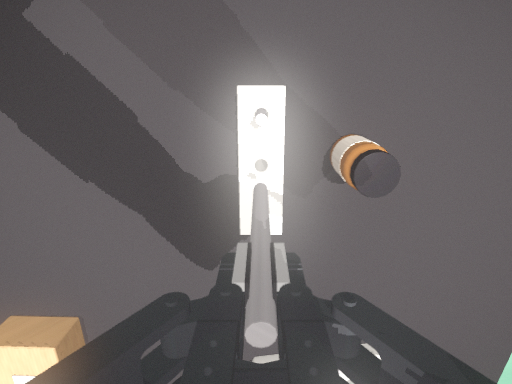

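The rod is out and upright in the gripper: foot near (261,187), top at (261,330), and its hole is empty at (260,165). I'm carrying it over to the clamp's open side.

```bash
python3 -m pendant '[[-1,0.025,0.001,0,0],[-1,0.05,0.001,0,0],[-1,0.05,0.001,0,0],[-1,0.05,0.001,0,0],[-1,0.05,0.001,0,0],[-1,0.05,0.001,0,0],[-1,0.05,0.002,0,0],[-1,0.05,0.002,0,0]]'
python3 -m pendant '[[-1,0.05,0.002,0,0],[-1,0.05,0.002,0,0],[-1,0.05,0.002,0,0],[-1,0.025,0.001,0,0],[-1,0,0,0,0.144],[-1,0,0,0,0.144],[-1,0,0,0,0.144],[-1,0,0,0,0]]'
python3 - <<'E'
from h import *
print(tool([.432,.2777,.163]))
E
```

```text
clock: 8.95
tcp_pos: [0.4427, 0.1047, 0.3034]
orientation: [-0.0, 0.671, 0.741, 0.0]
wrist_force: [1.0, -0.1, -1.6]
finger_gap: 0.0096
grip_force: 107.3
clock: 9.95
tcp_pos: [0.4326, 0.2776, 0.3032]
orientation: [-0.0, 0.814, 0.581, -0.0]
wrist_force: [-0.2, -0.3, -1.8]
finger_gap: 0.0092
grip_force: 107.4
[-1.27672046e-04 -4.85187337e-04  1.40191581e-01]
```

```bash
python3 -m pendant '[[-1,0,0,0.02,0],[-1,0,0,0.035,0],[-1,0,0,0.035,0],[-1,0,0,0.03,0],[-1,0,0,0.015,0],[-1,0,0,0.006,0],[-1,0,0,0,0]]'
python3 - <<'E'
from h import *
t=env.read_camera("top")[:,:,::-1];s=env.read_camera("scene")[:,:,::-1];w=env.read_camera("wrist")[:,:,::-1]
cv2.imwrite("pics/c2.png",np.vstack([np.hstack([cv2.resize(t[125:197,170:266],(400,300),interpolation=2),cv2.resize(s[110:200,260:380],(400,300),interpolation=2)]),np.hstack([cv2.resize(w,(400,300)),cv2.resize(w[100:250,160:360],(400,300))])]))
E
```

```text
clock: 10.82
tcp_pos: [0.434, 0.2774, 0.1629]
orientation: [0.0, 0.814, 0.58, 0.0]
wrist_force: [-0.6, -0.9, -0.7]
finger_gap: 0.0098
grip_force: 107.4
```

View pics/c2.png

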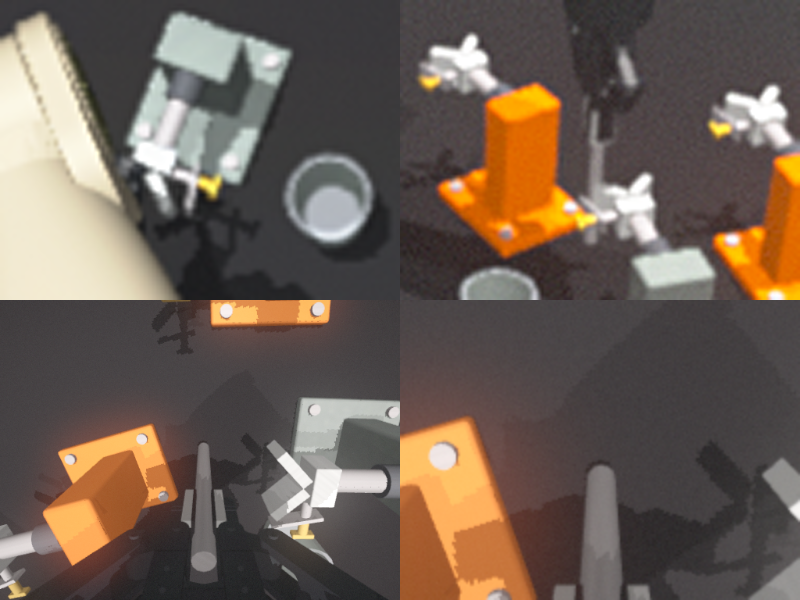

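The rod hangs upright 65 mm in front of the grey jaw. The wrist panel shows the rod at (203,450) and the jaw's prongs at (275,445) and (268,510), with the V apex near (305,478). I'll measure the sideways offset in the wrist picture.

```bash
python3 - <<'E'
from h import *
s=env.get_state();w=env.read_camera("wrist")[:,:,::-1].copy();k=env.calibration("wrist")
q=s["orientation"];W=np.eye(4);W[:3,:3]=Rn.from_quat([q[1],q[2],q[3],q[0]]).as_matrix();W[:3,3]=s["tcp_pos"]
M=np.linalg.inv(W@k["tool_from_camera"])
th=np.radians(-19.1);R=np.array([[np.cos(th),-np.sin(th)],[np.sin(th),np.cos(th)]])
P=[[*(np.array([.4934,.2564])+R@np.array(v)),.134] for v in((0,0),(-.013,.021),(-.013,-.021),(.0085,0))]
p=cv2.projectPoints(np.array(P),cv2.Rodrigues(M[:3,:3])[0],M[:3,3],k["K"],k["distortion"])[0][:,0];print(p)
x0,y0=310,150
c=cv2.resize(w[y0:y0+150,x0:x0+200],(800,600),interpolation=cv2.INTER_CUBIC)
for a in p: cv2.circle(c,tuple(int(round(v)) for v in (a-[x0,y0])*4),3,(0,0,255),-1)
cv2.imwrite("pics/w3.png",c)
print("to notch along tool",tool([.4934,.2564,.162]))
E
```

```text
[[375.43991049 248.13525195]
 [355.63100325 212.60018621]
 [348.37738405 281.14028779]
 [390.75495828 248.04725666]]
to notch along tool [-0.00066804  0.06262918  0.00143299]
```

View pics/w3.png

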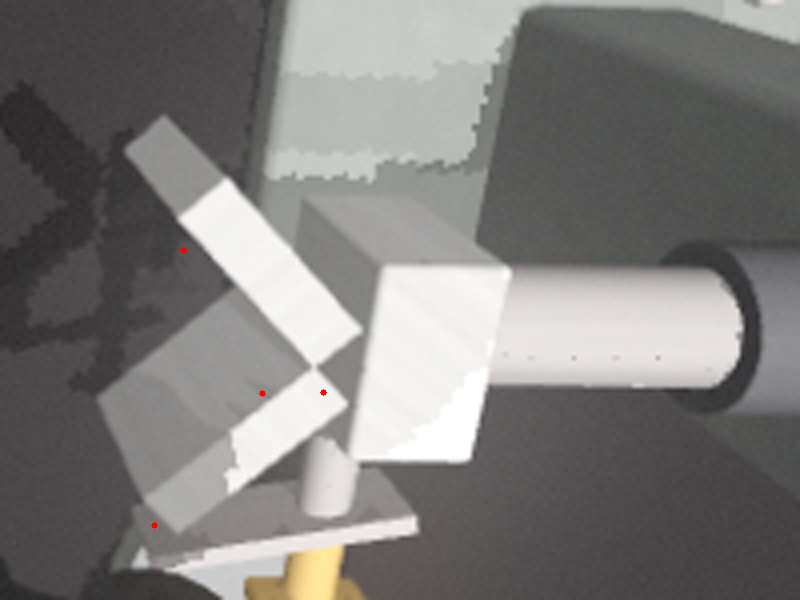

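The top-camera estimate sits about 4 mm off sideways. The jaw's inner tips appear at crop (180,217) and (145,503) and the apex at (315,367). The wrist view is finer, so I'll recompute from it, together with the held rod's own offset.

```bash
python3 - <<'E'
from h import *
s=env.get_state();w=env.read_camera("wrist")[:,:,::-1].copy();k=env.calibration("wrist")
q=s["orientation"];W=np.eye(4);W[:3,:3]=Rn.from_quat([q[1],q[2],q[3],q[0]]).as_matrix();W[:3,3]=s["tcp_pos"]
C=W@k["tool_from_camera"]
px=np.array([(180,217),(145,503),(315,367)])/4+[310,150]
u=cv2.undistortPoints(px.reshape(-1,1,2),k["K"],k["distortion"])[:,0]
d=np.c_[u,np.ones(3)]@C[:3,:3].T;o=C[:3,3];P=o+d*((.134-o[2])/d[:,2])[:,None]
print(P.round(4));t=P[0]-P[1];print("mouth",np.linalg.norm(t),"yaw",np.degrees(np.arctan2(t[1],t[0]))-90)
m=(P[0]+P[1])/2;print("axis yaw apex-mouth",np.degrees(np.arctan2(*(P[2]-m)[1::-1])),np.linalg.norm(P[2]-m))
th=np.radians(-19.1);e=np.array([np.cos(th),np.sin(th),0])
for n in(m+.013*e,P[2]-.0085*e): print("notch",n, "tool shift",tool([*n[:2],.162]))
# predicted rod end points for TCP-centred rod
M=np.linalg.inv(C);x,y=s["tcp_pos"][:2]
print("rod foot,top pred",cv2.projectPoints(np.array([[x,y,.030],[x,y,.2]]),cv2.Rodrigues(M[:3,:3])[0],M[:3,3],k["K"],k["distortion"])[0][:,0])
cv2.imwrite("pics/w4.png",cv2.resize(w[174:374,180:340],(480,600),interpolation=2))
E
```

```text
[[0.4887 0.2851 0.134 ]
 [0.4739 0.2447 0.134 ]
 [0.5011 0.2578 0.134 ]]
mouth 0.04310281929124642 yaw -20.114866071788526
axis yaw apex-mouth -19.843755509807153 0.021025068956057
notch [0.49360729 0.26065398 0.134     ] tool shift [0.00349404 0.06153966 0.00127983]
notch [0.49306753 0.26055208 0.134     ] tool shift [0.00322135 0.06106283 0.00127891]
rod foot,top pred [[260.71885957 189.30409424]
 [262.03068212 337.01320186]]
```

View pics/w4.png

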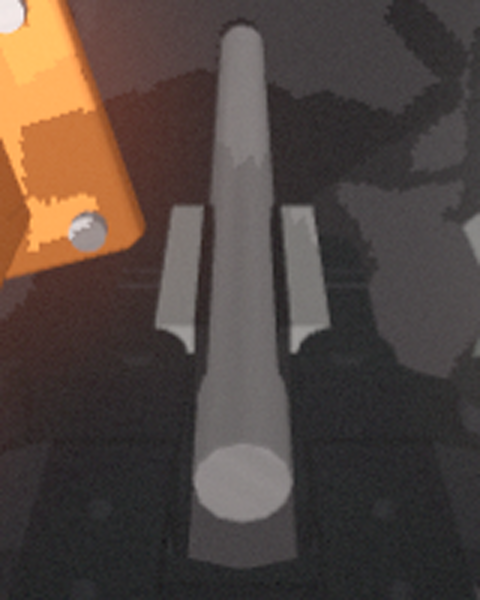

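The rod sits centred in the pads: its top is at about (261,335) against a predicted (262,337). The notch is at (0.4934, 0.2606). I'm approaching to just short of contact.

```bash
python3 -m pendant '[[-1,0.0033,0,0,0.012],[-1,0,0.02,0,0],[-1,0,0.02,0,0],[-1,0,0.014,0,0],[-1,0,0,0,0],[-1,0,0,0,0]]'
cat > f.py <<'E'
from h import *
F=[]
for i in range(6): env.read_camera("top");F.append(env.get_state()["wrist_force"])
F=np.array(F);th=np.radians(-19.9);e=np.array([np.cos(th),np.sin(th)]);n=np.array([-e[1],e[0]])
s=env.get_state();r=s["tcp_pos"][:2]-[.4934,.2606]
print("F along,side,z",F[:,:2].mean(0)@e,F[:,:2].mean(0)@n,F[:,2].mean(),"sd",F.std(0),"pos along,side mm",1e3*r@e,1e3*r@n,"torque",s["ft_torque"],"z",s["tcp_pos"][2])
E
python3 f.py
```

```text
clock: 11.82
tcp_pos: [0.4853, 0.2618, 0.162]
orientation: [-0.0, 0.818, 0.575, -0.0]
wrist_force: [0.2, 0.2, -0.8]
finger_gap: 0.0092
grip_force: 107.5
F along,side,z 0.15102717593970197 -0.1564281131540589 -1.6936108696444359 sd [0.43856071 0.5500846  0.53765307] pos along,side mm -8.22232687448076 -1.1962708241181974 torque [ 0.03134228 -0.01893447 -0.0035194 ] z 0.1624042055646056
```

```bash
python3 -m pendant '[[-1,0.001,0.003,0,0],[-1,0,0.003,0,0],[-1,0,0.003,0,0],[-1,0,0.003,0,0],[-1,0,0.003,0,0],[-1,0,0.003,0,0],[-1,0,0,0,0],[-1,0,0,0,0]]'; python3 f.py
```

```text
clock: 13.12
tcp_pos: [0.5025, 0.2571, 0.1622]
orientation: [-0.0, 0.818, 0.575, -0.0]
wrist_force: [-5.1, 2.8, 0.4]
finger_gap: 0.0095
grip_force: 107.7
F along,side,z -4.851950054044764 0.8872212583821438 0.770750923419527 sd [0.18148345 0.60267657 0.37504539] pos along,side mm 10.00176721232545 -0.22864503483440124 torque [0.61304416 1.00234991 0.00383355] z 0.16225192247298775
```

Pushing 10 mm in reads 5 N, which matches the spring. I'm going 5 mm further.

```bash
python3 -m pendant '[[-1,0,0.002,0,0],[-1,0,0.002,0,0],[-1,0,0.0012,0,0],[-1,0,0,0,0],[-1,0,0,0,0],[-1,0,0,0,0]]'; python3 f.py
python3 - <<'E'
from h import *
s=env.read_camera("scene")[:,:,::-1];w=env.read_camera("wrist")[:,:,::-1]
cv2.imwrite("pics/fin.png",np.vstack([np.hstack([cv2.resize(s[110:200,260:380],(400,300),interpolation=2),cv2.resize(s,(400,300))]),np.hstack([cv2.resize(w,(400,300)),cv2.resize(w[150:300,200:400],(400,300))])]))
E
```

```text
clock: 14.18
tcp_pos: [0.5069, 0.2554, 0.1622]
orientation: [-0.001, 0.818, 0.575, -0.0]
wrist_force: [-6.0, 3.7, 1.6]
finger_gap: 0.0093
grip_force: 108.0
F along,side,z -7.021932996683662 1.3344476035347392 1.652423375058764 sd [0.37685561 0.61378059 0.19696351] pos along,side mm 14.475328668233248 -0.26951589837213136 torque [ 0.76386391  1.46060485 -0.01698913] z 0.16223215468024232
```

View pics/fin.png

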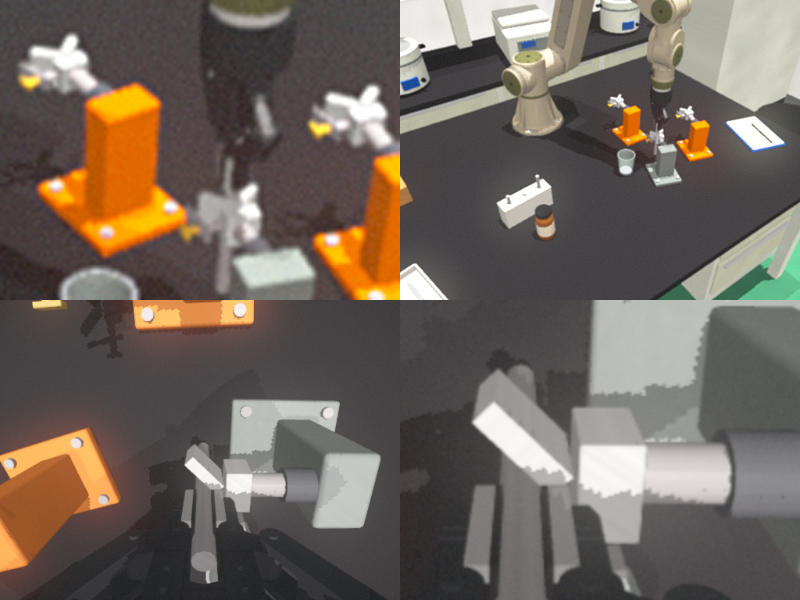

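The rod stands upright through the grey jaw's V, with its foot visible below the jaw at (520,370) in the lower right panel and the holder, bottle and beaker still in place. The push is about 7.2 N, so I'll add a final 0.6 mm and hand in.

```bash
python3 -m pendant '[[-1,0,0.0006,0,0],[-1,0,0,0,0],[-1,0,0,0,0],[-1,0,0,0,0]]'; python3 f.py; python3 -c "
from workcell import env
print(env.hand_in())"
```

```text
clock: 15.08
tcp_pos: [0.5074, 0.2552, 0.1622]
orientation: [-0.001, 0.818, 0.575, -0.001]
wrist_force: [-6.3, 3.0, 1.8]
finger_gap: 0.0094
grip_force: 108.0
F along,side,z -7.312226000558011 1.1990031974284878 1.7102891327999885 sd [0.58358686 0.47029137 0.42617819] pos along,side mm 15.00056985670756 -0.26519316511218005 torque [ 0.79412223  1.42521853 -0.01022005] z 0.16222831585606767
the job is handed in; nothing more can be done
None
```

Handed in at about 15 s: the longest rod is held upright across the grey clamp's notch at about 7.5 N (jaw back about 15 mm), foot about 29 mm clear of the bench, other items left alone; no verdict was returned.

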